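# Click the cup warmer on for the place with the mug and start it

## Robot

A 6-joint arm with a two-finger parallel gripper is mounted at the origin on a cart in front of the work surface, level with it; the furniture and walls round the work are solid. World frame = base frame: x ahead of the robot, y to its left, z up, the work surface at z = 0. Lengths are in mm, angles in rad, forces in N, time in s.
With the tool pointing down it reaches from about 350 to 975 mm from the base axis. Payload 7.1 kg.
Tool frame: the origin (TCP) lies at the very end of the fingers, on their centre line; the grasp point (between the pads) lies 19 mm behind it (ctrl.grasp_offset is the distance from the TCP to the grasp point, in mm); z points along the fingers, y is the line along which they close (so a half turn about z gives the same grasp; the last joint's range is limited). The gripper opens to 88 mm and grips with 3 to 60 N. Pads are 20 mm wide; open, the fingers measure 115 mm over their backs; the gripper's body (75 mm by 178 mm) begins 61 mm behind the grasp point.
Start: joints at [-0.019, 0.423, 1.63, -0, 1.089, -0.019], TCP at [624.984, 0.026, 222.675] pointing down, gripper open.
Joint ranges: [-3, 3], [-0.9, 2.11], [0.09, 2.58], [-1.31, 4.45], [0.11, 2.69], [-2.54, 2.54]. Speed limits (rad/s): [2.39, 2.39, 3.01, 3.14, 3.14, 3.14].

## Interface

Orientations are given as a rotation vector (axis times angle).
In Python, from workcell import ctrl, viewer, ticket, models gives the robot as it stands.
- The arm moves only by the tool play_rows, never from a script. Its arguments are lists of equal length, an entry for each row: "dp": the shift along the world's x, y, z in mm, a list of three; "yaw": the turn about the world's z in degrees. In form: {"dp": [[tx, ty, tz], ...], "yaw": [yaw, ...]}. A call has 1 to 8 rows; each row shifts and turns the commanded pose from where the row before left it; what a row does not reach is not made up. A row lasts 1/12 s, in which the tool goes at most 41.7 mm and 7.16 degrees, less where a joint would pass 70% of its speed; a pose out of reach is approached as far as the arm can. A call is refused whole if a number of a shift passes 41.7 or a number of a turn 7.16, either way. A call with a gripper value outside its range is refused whole. "gripper" is the closure, from 0 (fully open) to 1 (shut), set as the call begins (left out, the last holds). The fingers move at their own pace and stop on an object; the grip force is fixed at half the most. Time passes only in rows, so rows that do not move let the fingers close. It gives the time, the measured TCP pose, the force, the opening and the grip force at its end, in the units of the state.
- ctrl.get_obs(): the state, without advancing time (a new reading comes with each control period).
- viewer.get_image(name): name is "scene" or "side" or "wrist"; returns a dict with "pixels" (420x560x3 uint8, red, green, blue), "range_z" (420x560 float32, mm along the optical axis (not along the pixel's ray), 0 where there is no reading), "fx", "fy", "cx", "cy" (pixels), "T" (4x4, takes a point from camera to world coordinates); the wrist camera has in their place "hand_eye" (4x4, takes a point from camera to tool coordinates, whose origin is the TCP and whose axes are the flange's). Camera axes: x right, y up, looking along -z (the intrinsics and any distortion apply to the point x, -y, -z); pixel columns grow to the right and rows downward; lengths in mm; the calibration is good to about 2 mm. A picture is of the moment at which its call begins: read the wrist's pose just before it.
- ticket.close_job(): hands the job in; it is judged then, once.
Trained networks look in a picture, given as the dict that the camera call returned (one of the last four; its "shot" number tells which), for a name from the list of things; names that differ only in an ending like _2 or _b are one class to them, and where a whole thing is asked for, a point or a joint stands for the part that bears it (a point fixed in the world has none). Each returns a list of dicts, best first, with "conf" (0 to 1); they miss things now and then, are a little off and sometimes report something else, mostly with a low value. They report only what shows in the picture. A call takes as long as a camera call.
- models.look_for(picture, name): "bbox" ([centre column, centre row, width, height] in pixels, round what is visible of it).
- models.landmark_of(picture, name): "location" ([column, row] in pixels: a listed point, or the origin of a listed thing).
The state is a dict: "t": time; "qpos": joint angles; "qvel": joint speeds; "joint_torque": joint torques, N m; "ee_pos": TCP position; "orientation": TCP orientation; "ft_force": force on the tool from outside, world axes, zero at the start; "moment": the same for the moment, N m; "width": finger opening in mm; "grasp_force": force on a finger pad.
Only numpy, scipy, OpenCV 4.12 (cv2) and the standard library are available. Lean on these libraries where they do the work, as an engineer would, in place of code of your own. Each camera call takes 0.05 s, during which the arm holds its last target. There are 200 camera calls.

## Task

Switch on the cup warmer for the mug: without gripping it, turn the knurled dial by fingertip friction one click away from off, so that its pointer clicks in at the orange dot on the side where the mug stands (never at the other side). Then press the green start button right down and let it come up again. Do not grip, lift or shift anything: the mug, the steel cover and the things around stay where they are.

Things in the scene. Friction and masses are not known exactly. Their poses are not given: they have to be found in the camera images.
- warmer: Two-place cup warmer, fixed on a thin mat: black box, dark steel deck, 160 (x) x 336 (y) x 38 mm high. Origin: centre of its underside, 3 mm above the worktop; z up, +x to its back, away from the robot; +y = its left end seen from the robot. Two round steel places, diameter 94, 2 high, centred at x = 18, y = +115 (left) and -115 (right). The dial's axis is at x = 18, y = 0.
- dial (a joint): Dial angle, rad: 0 = off (pointer at the white dot, at the back), positive = counterclockwise seen from above, pointer swung to the left place. Sprung detents at -0.70 (right orange dot), 0 and +0.70 (left orange dot): released beyond 0.40 it snaps into the detent there, below 0.30 it springs back to 0. Leaving the off detent takes about 0.05 N m; stops at +-0.9.
- dial_top (a point): Centre of the dial's flat top, on its axis, 57 mm above the warmer's underside. Knurled black rubber wheel with a white pointer stripe, diameter 87, side 18 high: too wide to grip. A fingertip pressed lightly (5 to 10 N) on the knurled ring of its flat top, 17 to 43 mm from the axis, and moved along an arc drags it round by friction. This point does not move as the dial turns.
- dial_pointer (a point): Outer end of the white pointer stripe on the dial's top, 43 mm from the axis; turns with the dial. On the deck round the rim are three dots: white at the back (+x of the warmer) = off, and an orange one 0.70 rad (40 degrees) to the left and to the right of it = left or right place on.
- button (a joint): Travel of the start button, m: 0 = up, 0.005 = fully down; it springs back by itself. Fully down takes about 4.5 N.
- button_top (a point): Centre of the top of the green round start button, diameter 27 mm, in a grey collar, in front of the dial (78 mm nearer the robot), 58 mm above the warmer's underside; pressed straight down; moves with it.
- mug: Mug, green above and white below, body diameter 78 mm, 109 mm over its handle, 101 mm high, loose, upright on one of the two places (left or right, it varies), handle roughly towards the warmer's front. Origin: centre of its underside's outline, handle included (the axis of the round body is about 15 mm off it, away from the handle); z up. To be left standing.
- cover: Round low steel cover with a small knob, diameter 94 mm, 25 mm high, loose, on the other, unused place. Origin: centre of its underside. To be left alone.
- tea_box: Bystander, to be left alone: red cardboard tea box, 61x69x154, standing (mm), on the worktop; origin at the centre of its underside.
- spice_1: Bystander, to be left alone: spice jar with a red lid, diameter 45, 106 high, standing (mm), on the worktop; origin at the centre of its underside.
- lemon: Bystander, to be left alone: yellow lemon, 72x57x58 (mm), on the worktop; origin at the centre of its underside.
- salt_shaker: Bystander, to be left alone: salt shaker with a grey top, diameter 44, 90 high, standing (mm), on the worktop; origin at the centre of its underside.
- tomato: Bystander, to be left alone: red tomato, about 69x69x71 (mm), on the worktop; origin at the centre of its underside.
- teaspoon: Bystander, to be left alone: steel teaspoon, 130 long, lying (mm), on the worktop; origin at the centre of its underside.

How it is judged:
By the outcome, as a careful person would: the job done as asked, in the order asked, and still so for the second after the job is handed in, with the robot touching nothing.
It also fails if it takes over 40 s, if anything falls off the work surface, if the arm or the gripper's body presses on something with over 40 N, if the wrist force passes 120 N, or if a joint passes its speed limit or range.

## Working session

There is one attempt and no reset: what is moved stays moved. The work goes in short steps, Python scripts to look and compute and a tool call to move; the robot and the scene stay as the last step left them, time stands still between calls to the robot, and variables do not carry over. Pictures are saved under pics/ and viewed, at most 10 in all, crops included, and the job is handed in when it is done.

Besides the shell and the picture viewer there is one more tool, called after "Emit:" by a JSON object that holds its "fn" and its "kwargs". play_rows: Moves the arm, as the interface text tells. Its arguments: {"type":"object","properties":{"dp":{"type":"array"},"yaw":{"type":"array"},"gripper":{"type":"number"}},"required":["dp","yaw"]}

```bash
mkdir -p pics
cat > h.py <<'E'
import numpy as np, cv2
from scipy.spatial.transform import Rotation as R
from workcell import ctrl, viewer, ticket, models
def cam(n):
    o=ctrl.get_obs(); p=viewer.get_image(n)
    if 'T' in p: T=np.array(p['T'])
    else:
        W=np.eye(4);W[:3,:3]=R.from_rotvec(o['orientation']).as_matrix();W[:3,3]=o['ee_pos'];T=W@np.array(p['hand_eye'])
    return p,T
def world(p,T,u,v,z=None):
    d=np.array([(u-p['cx'])/p['fx'],-(v-p['cy'])/p['fy'],-1.])
    if z is None:
        r=p['range_z'];r=np.median(r[int(v)-1:int(v)+2,int(u)-1:int(u)+2]);
        return T[:3,:3]@(d*r)+T[:3,3]
    w=T[:3,:3]@d; return T[:3,3]+w*(z-T[2,3])/w[2]
def save(p,f): cv2.imwrite('pics/'+f,p['pixels'][:,:,::-1])
E
python3 - <<'E'
from h import *
np.set_printoptions(precision=1,suppress=True)
o=ctrl.get_obs();print(o['ee_pos'],o['orientation'],o['width'],o['ft_force'],o['t'])
Z=dict(dial_top=60,dial_pointer=60,button_top=61,mug=43,cover=43)
for n in ('scene','side','wrist'):
    p,T=cam(n);save(p,n+'0.png');print(n,[k for k in p if k not in('pixels','range_z')],p.get('dist'))
    for k,z in Z.items():
        for d in models.landmark_of(p,k)[:2]:
            u,v=d['location'];print(k,round(d['conf'],2),np.array([u,v]),world(p,T,u,v,z),world(p,T,u,v))
E
```

```text
[624.5   0.  221.9] [-2.2 -2.2  0. ] 87.93356972175705 [-0.4  0.1 -0.1] 0.0
scene ['fx', 'fy', 'cx', 'cy', 'T', 'shot'] None
dial_top 0.69 [280.2 209.7] [ 515.5 -161.6   60. ] [ 458.  -208.6  116.8]
dial_pointer 0.22 [283.5 240.8] [ 416.5 -250.9   60. ] [ 406.4 -259.1   71.3]
button_top 0.59 [248.7 209.8] [461.  -91.8  61. ] [478.8 -74.8  42.3]
mug 0.8 [281.3 240.4] [ 429.5 -233.    43. ] [ 404.9 -253.    70.5]
cover 0.61 [273.9 192. ] [590.1 -78.   43. ] [577.5 -88.6  54.7]
cover 0.37 [266.5 311.7] [ 216.9 -358.    43. ] [ 239.7 -337.4    7.8]
side ['fx', 'fy', 'cx', 'cy', 'T', 'shot'] None
dial_top 0.65 [270.7 225.3] [ 507.4 -152.    60. ] [ 509.3 -157.    57.6]
dial_pointer 0.77 [256.7 217.7] [ 552.3 -180.4   60. ] [ 587.5 -264.8   21.7]
button_top 0.57 [281.8 241.1] [457.8 -84.1  61. ] [459.6 -89.5  58.3]
button_top 0.52 [317.4 211.3] [ 433.1 -267.2   61. ] [ 417.3 -204.1   86.9]
mug 0.84 [317.3 225.7] [ 421.2 -225.2   43. ] [ 416.5 -206.4   51.5]
cover 0.93 [217.2 243.5] [591.2 -59.2  43. ] [583.6 -44.9  50.9]
cover 0.24 [319.3 227.8] [ 413.9 -215.5   43. ] [ 412.4 -209.2   45.8]
wrist ['fx', 'fy', 'cx', 'cy', 'hand_eye', 'shot'] None
dial_top 0.8 [188.5 321.4] [ 518.7 -151.3   60. ] [ 518.4 -152.    59. ]
button_top 0.68 [131.5 282.1] [ 461.9 -101.4   61. ] [ 461.2 -102.2   59.5]
mug 0.63 [255.2 246.7] [594.1 -68.1  43. ] [596.2 -58.3  65.5]
cover 0.75 [255.4 246.2] [594.4 -67.5  43. ] [596.4 -57.8  65.4]
```

View pics/scene0.png

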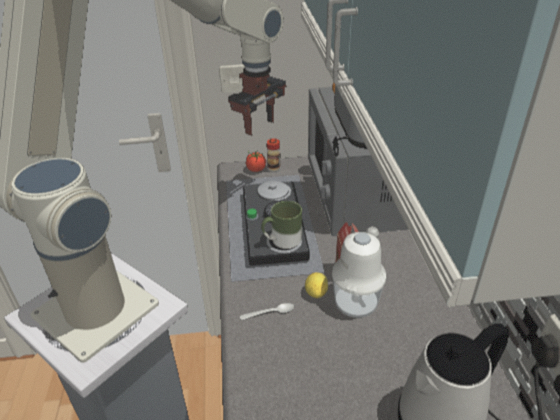

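View pics/wrist0.png

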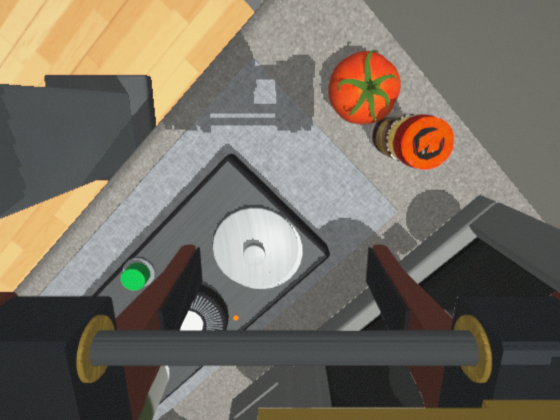

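The mug stands on the right place (world about (440,-236)), with the cover on the left near (595,-68), so the dial must go to -0.70, clockwise. In the wrist picture the button is at (133,276), the cover at (257,247) and the dial at about (190,320). Next I check the obstacles around the dial.

Run:
```python
from h import *
np.set_printoptions(precision=0,suppress=True,linewidth=150)
c=np.array([518,-152]);a=np.radians(-43);ex=np.array([np.cos(a),np.sin(a)]);ey=np.array([-ex[1],ex[0]])
for n in('side','scene'):
    p,T=cam(n)
    v,u=np.mgrid[0:420,0:560];r=p['range_z']
    P=np.stack([(u-p['cx'])/p['fx']*r,-(v-p['cy'])/p['fy']*r,-r],-1)@T[:3,:3].T+T[:3,3]
    P=P[r>0]; q=P[:,:2]-c; w=np.c_[q@ex,q@ey,P[:,2]]
    # max height grid in dial-centred warmer frame, 30mm cells
    print(n,'rows x -180..300, cols y -200..200')
    for x in range(-180,300,30):
        print(x,[int(max(w[(abs(w[:,0]-x)<15)&(abs(w[:,1]-y)<15)&(w[:,2]<600),2],default=-1)) for y in range(-210,211,30)])
```

```text
side rows x -180..300, cols y -200..200
-180 [0, -1, 0, 0, -1, -1, -1, -1, -1, -1, -2, -2, -2, -3, -5]
-150 [1, 2, 2, 1, 2, 2, 3, 2, 2, 3, 2, 1, 2, 2, 3]
-120 [2, 19, 37, 35, 35, 2, 25, 2, 2, 2, 2, 2, 343, 2, 2]
-90 [2, 36, 41, 40, 40, 40, 42, 60, 43, 40, 337, 343, 343, 390, 492]
-60 [1, 36, 120, 129, 42, 40, 40, 59, 42, 41, 343, 343, 496, 495, 492]
-30 [-1, 37, 140, 141, 140, 40, 59, 59, 59, 47, 53, 499, 498, 496, 485]
0 [-1, 39, 141, -1, 141, 55, 59, 59, 59, 48, 65, 496, 493, 318, 399]
30 [-2, -1, 141, 140, 140, 40, 59, 59, 59, 47, 49, 52, 50, 317, 343]
60 [-1, -1, -1, -1, 38, 39, -1, -1, 40, 40, 39, 40, 39, 2, 343]
90 [518, 517, 516, 513, 512, 513, 509, 510, 499, -1, -1, -1, 1, 2, 1]
120 [516, 517, 516, 515, 514, 513, 512, 511, 510, 509, 501, 265, 255, 484, 503]
150 [149, 135, 0, -1, 274, 274, 288, 274, 267, 256, 484, 268, 268, 268, 484]
180 [117, 486, 30, -1, 486, 448, 486, 486, 447, 486, 445, 294, 358, 266, 486]
210 [485, 486, 486, 486, 486, 486, 486, 486, 486, 486, 267, -1, 390, 486, 486]
240 [486, 485, 76, 486, 486, 450, 486, 486, 486, 486, 267, -1, 486, 486, 486]
270 [-1, 486
[... 486 characters left out ...]
, 495, 9]
0 [9, 46, 146, -1, 145, 138, -1, -1, 63, 56, 72, 595, 582, 473, 324]
30 [8, 46, 146, 147, 147, -1, -1, -1, 64, 55, 58, 566, 582, 561, 349]
60 [8, 42, 46, 45, 46, 44, 38, 6, 5, 46, 47, 48, 552, 549, 348]
90 [590, 599, 8, 497, 6, 7, 7, 8, 7, 9, 9, 8, 9, 6, 7]
120 [599, 599, 599, 531, 598, 599, 530, 598, 599, 599, 595, 585, 577, 571, 562]
150 [152, 138, -1, 3, 278, 279, 293, 278, 273, 274, 274, 274, 273, 274, 275]
180 [125, 122, -1, -1, 337, 358, 360, 359, 360, 360, 360, 362, 356, 272, 273]
210 [-1, 92, 90, -1, 319, 290, -1, -1, -1, -1, -1, -1, -1, 270, 271]
240 [4, 92, 90, -1, 258, -1, -1, -1, -1, -1, -1, -1, -1, -1, -1]
270 [5, 5, 5, 174, 198, -1, -1, -1, -1, -1, -1, -1, -1, -1, -1]
```

View pics/side0.png

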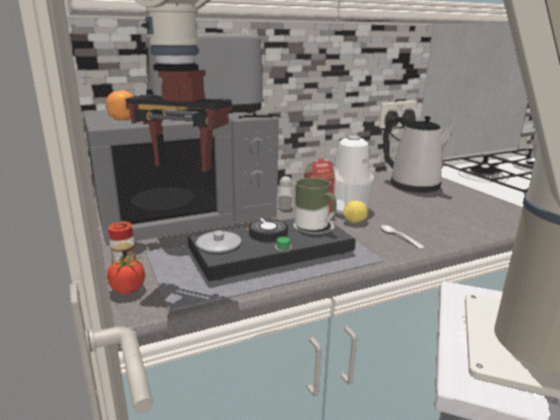

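The side view shows the mug at (313,205), the dial at (267,229) with its white pointer to the back, and the button at (284,243). The oven face is about 135 mm behind the dial, so the gripper's long axis has to lie along warmer x.

Emit:
{"fn": "play_rows", "kwargs": {"dp": [[-20,-25,4],[-20,-25,4],[-20,-25,4],[-20,-25,4],[-20,-25,0],[-20,-25,0],[-20,-25,0],[0,0,0]], "yaw": [-7.1,-7.1,-7.1,-7.1,-7.1,-7.1,0,0], "gripper": 1}}

```text
t: 1.67
ee_pos: [481.9, -177.9, 238.7]
orientation: [2.879, 1.258, -0.003]
ft_force: [-0.4, 0.3, 0.6]
width: 38.1
grasp_force: 0.0
```

Run:
```python
from h import *
np.set_printoptions(precision=1,suppress=True)
Z=dict(dial_top=60,dial_pointer=60,button_top=61,mug=43,cover=43)
o=ctrl.get_obs();print(o['t'],o['ee_pos'],o['orientation'],o['width'],o['ft_force'],R.from_rotvec(o['orientation']).as_matrix())
p,T=cam('wrist');save(p,'wrist1.png')
for k,z in Z.items():
    for d in models.landmark_of(p,k)[:2]:
        u,v=d['location'];print(k,round(d['conf'],2),np.array([u,v]),world(p,T,u,v,z),world(p,T,u,v))
hsv=cv2.cvtColor(p['pixels'],cv2.COLOR_RGB2HSV)
for n,lo,hi,z in(('orange',(8,150,120),(22,255,255),41),('green',(50,150,80),(85,255,255),61)):
    m=cv2.inRange(hsv,lo,hi);N,_,s,c=cv2.connectedComponentsWithStats(m)
    for i in range(1,N):
        if s[i,4]>8: print(n,s[i],c[i],world(p,T,*c[i],z))
```

```text
1.6667 [ 481.9 -177.9  238.7] [ 2.9  1.3 -0. ] 38.1321813052357 [-0.4  0.3  0.6] [[ 0.7  0.7 -0. ]
 [ 0.7 -0.7 -0. ]
 [-0.  -0.  -1. ]]
dial_top 0.66 [292.4 145.4] [ 517.2 -153.4   60. ] [ 517.1 -153.4   59.6]
dial_top 0.38 [238.2 362.8] [ 290.2 -303.3   60. ] [ 490.9 -153.7  335.2]
dial_pointer 0.68 [337.  149.4] [ 547.2 -186.7   60. ] [ 547.8 -190.5   40.6]
button_top 0.63 [215.8 142.9] [463.2 -99.8  61. ] [462.9 -99.8  59.7]
button_top 0.53 [456.7 262.4] [ 564.1 -371.3   61. ] [ 557.  -304.1  151.1]
mug 0.89 [283.3 247.3] [ 430.4 -233.5   43. ] [ 458.  -204.1  134.6]
cover 0.92 [290.   20.7] [593.1 -67.5  43. ] [589.6 -70.8  65.6]
orange [330 111   6   6  27] [332.7 113.5] [ 568.1 -159.5   41. ]
orange [325 175   6   5  25] [327.4 177. ] [ 521. -206.   41.]
orange [368 320  10  62 247] [372.9 352.4] [ 414.6 -419.5   41. ]
orange [191 323   9  59 256] [194.  353.4] [ 245.1 -264.6   41. ]
orange [200 367   3   8  17] [201.1 370.5] [ 232.  -289.2   41. ]
orange [365 367   3   7  12] [365.5 369.3] [ 390.9 -433.9   41. ]
orange [358 401  27  19 120] [371.8 409.6] [ 355.  -492.4   41. ]
[... 286 characters left out ...]
11 793] [282.  414.2] [ 259.5 -415.1   41. ]
orange [377 408   8   8  15] [380.7 411.6] [ 361.6 -503.4   41. ]
orange [386 408   6   4   9] [388.3 409.7] [ 371.4 -507.9   41. ]
orange [167 410   5   4  10] [168.8 411.5] [ 149.1 -306.4   41. ]
orange [185 410  29  10 112] [198.  413.5] [ 175.9 -335.9   41. ]
orange [180 413   6   5  10] [182.8 415.6] [ 157.8 -324.3   41. ]
orange [349 414   8   6  17] [353.2 416.6] [ 328.4 -484.7   41. ]
orange [361 415   7   5  16] [364.2 417.7] [ 338.4 -496.6   41. ]
orange [393 415   8   3  11] [396.3 415.7] [ 372.9 -523.8   41. ]
orange [175 417   6   3  11] [177.5 418.2] [ 148.9 -322.4   41. ]
green [203 129  28  27 562] [216.2 142. ] [464.1 -99.5  61. ]
```

View pics/wrist1.png

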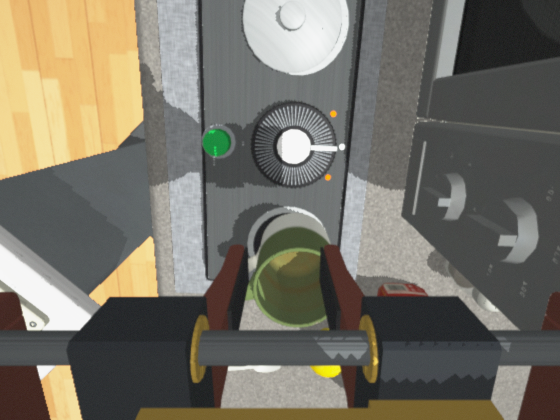

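The wrist view shows the dial at (293,146) with its pointer at the white dot (342,147). The orange dots are at (333,113) and (328,177), and the button is at (216,142). The mug side is downward in the image. The warmer's yaw is about -45°.

Emit:
{"fn": "play_rows", "kwargs": {"dp": [[15,18,0],[15,18,0],[16,17.5,0],[0,0,-35],[0,0,-35],[0,0,-35],[0,0,-30],[0,0,0]], "yaw": [-2.4,0,0,0,0,0,0,0], "gripper": 1}}

```text
t: 2.63
ee_pos: [527.6, -119.4, 98.3]
orientation: [-2.896, -1.203, 0.012]
ft_force: [-0.5, -0.5, 0.2]
width: 0.6
grasp_force: 0.0
```

Emit:
{"fn": "play_rows", "kwargs": {"dp": [[0,0,-20],[0,0,-10],[0,0,0],[0,0,0]], "yaw": [0,0,0,0]}}

```text
t: 2.97
ee_pos: [531.5, -121.2, 74.4]
orientation: [2.902, 1.203, 0.0]
ft_force: [-0.4, 0.2, -0.5]
width: 0.4
grasp_force: 0.0
```

Emit:
{"fn": "play_rows", "kwargs": {"dp": [[-3,-3,-6],[0,0,-3],[0,0,-3],[0,0,0],[0,0,0]], "yaw": [0,0,0,0,0]}}

```text
t: 3.38
ee_pos: [528.0, -124.6, 61.8]
orientation: [2.903, 1.202, 0.0]
ft_force: [0.4, -0.6, 0.5]
width: 0.5
grasp_force: 0.0
```

Emit:
{"fn": "play_rows", "kwargs": {"dp": [[0,0,-1],[0,0,0],[0,0,0]], "yaw": [0,0,0]}}

```text
t: 3.63
ee_pos: [528.0, -124.5, 60.7]
orientation: [2.902, 1.202, 0.0]
ft_force: [1.0, -0.3, -0.7]
width: 0.8
grasp_force: 0.0
```

Emit:
{"fn": "play_rows", "kwargs": {"dp": [[0,0,-1],[0,0,0],[0,0,0]], "yaw": [0,0,0]}}

```text
t: 3.88
ee_pos: [528.6, -124.6, 60.3]
orientation: [2.902, 1.202, 0.001]
ft_force: [-0.4, -0.0, 5.7]
width: 0.1
grasp_force: 2.8
```

Emit:
{"fn": "play_rows", "kwargs": {"dp": [[0,0,-0.4],[0,0,0],[0,0,0]], "yaw": [0,0,0]}}

```text
t: 4.13
ee_pos: [528.7, -124.6, 60.3]
orientation: [2.902, 1.202, 0.002]
ft_force: [-1.3, 0.2, 9.3]
width: 0.6
grasp_force: 4.4
```

Emit:
{"fn": "play_rows", "kwargs": {"dp": [[2.5,-1,0],[2.4,-1.3,0],[2.3,-1.5,0],[2.1,-1.6,0],[0,0,0]], "yaw": [0,0,0,0,0]}}

```text
t: 4.55
ee_pos: [538.1, -130.1, 60.2]
orientation: [2.902, 1.202, 0.002]
ft_force: [-1.6, 0.8, 9.4]
width: 0.2
grasp_force: 4.7
```

Emit:
{"fn": "play_rows", "kwargs": {"dp": [[2,-1.8,0],[1.8,-2,0],[1.7,-2.1,0],[1.4,-2.3,0],[1.3,-2.4,0],[0,0,0]], "yaw": [0,0,0,0,0,0]}}

```text
t: 5.05
ee_pos: [546.8, -141.1, 60.3]
orientation: [2.901, 1.201, 0.003]
ft_force: [0.1, 0.1, 8.7]
width: 0.7
grasp_force: 3.7
```

Run:
```python
from h import *
p,T=cam('scene');q,_=cam('side')
a=cv2.resize(p['pixels'][170:280,220:330],(400,400),interpolation=cv2.INTER_CUBIC);b=cv2.resize(q['pixels'][200:260,225:325],(400,240),interpolation=cv2.INTER_CUBIC)
b=np.vstack([b,np.zeros((160,400,3),np.uint8)])
cv2.imwrite('pics/c2.png',np.hstack([a,b])[:,:,::-1])
print(models.landmark_of(q,'dial_pointer')[:2])
```

```text
[{'location': [273.7, 218.6], 'conf': 0.86}, {'location': [285.6, 204.3], 'conf': 0.19}]
```

View pics/c2.png

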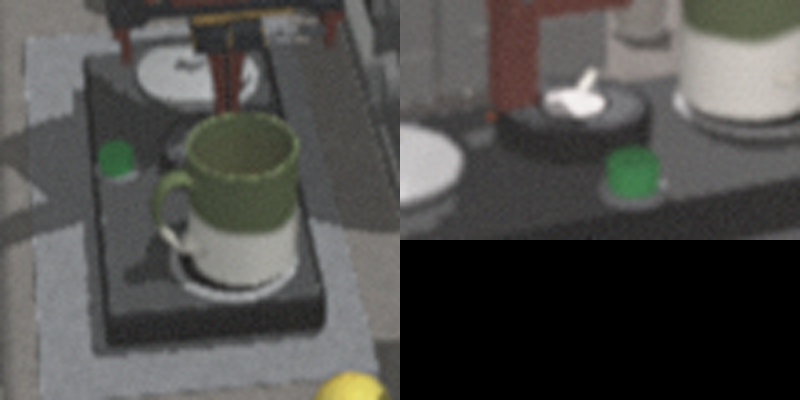

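The side crop shows the pointer, at (585,80) in the crop, swung towards the mug. I lift straight off, move over the button and check from there.

Emit:
{"fn": "play_rows", "kwargs": {"dp": [[0,0,20],[0,0,40],[0,0,40],[0,0,35],[-28,14,0],[-28,14,0],[-27,13,0],[0,0,0]], "yaw": [0,0,0,0,0,0,0,0]}}

```text
t: 5.87
ee_pos: [457.0, -97.4, 193.7]
orientation: [-2.899, -1.202, 0.006]
ft_force: [0.1, -0.2, -0.7]
width: 0.9
grasp_force: 0.0
```

Run:
```python
from h import *
p,T=cam('wrist');save(p,'wrist3.png')
print(ctrl.get_obs()['ee_pos'])
for k,z in(('dial_top',60),('dial_pointer',60),('button_top',61),('mug',43),('cover',43)):
    for d in models.landmark_of(p,k)[:1]: print(k,d['conf'],d['location'],world(p,T,*d['location'],z).round(1))
hsv=cv2.cvtColor(p['pixels'],cv2.COLOR_RGB2HSV)
m=cv2.inRange(hsv,(50,150,80),(85,255,255));v,u=np.nonzero(m[:260]);print(len(u),u.mean(),v.mean(),world(p,T,u.mean(),v.mean(),61))
```

```text
[460.06069285 -98.50331901 194.26562176]
dial_top 0.94 [376.6, 196.2] [ 517.5 -155.6   60. ]
dial_pointer 0.63 [408.3, 225.8] [ 519.8 -198.1   60. ]
button_top 0.94 [288.1, 199.0] [ 459.3 -100.9   61. ]
mug 0.85 [354.0, 299.7] [ 427.4 -231.9   43. ]
cover 0.98 [375.7, 61.4] [594.3 -70.9  43. ]
657 289.1978691019787 193.12328767123287 [463.83376473 -97.66751877  61.        ]
```

View pics/wrist3.png

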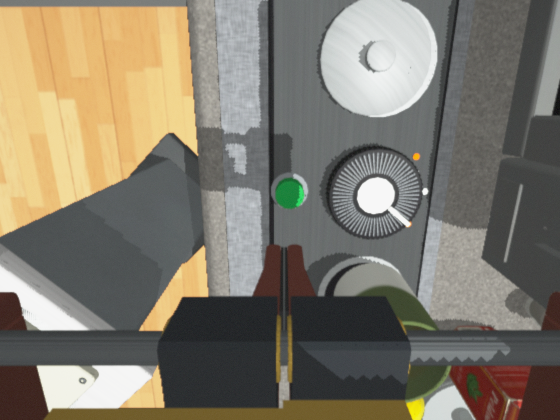

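The wrist view shows the pointer at (408,224), on the right orange dot on the mug's side, with mug and cover in place. Now I press the button, at (289,193).

Emit:
{"fn": "play_rows", "kwargs": {"dp": [[0,0,-35],[0,0,-35],[0,0,-30],[0,0,-20],[0,0,-8],[0,0,0],[0,0,0]], "yaw": [0,0,0,0,0,0,0]}}

```text
t: 6.75
ee_pos: [463.1, -99.7, 66.3]
orientation: [-2.902, -1.202, 0.0]
ft_force: [-0.0, 0.2, 0.5]
width: 0.9
grasp_force: 0.0
```

Emit:
{"fn": "play_rows", "kwargs": {"dp": [[0,0,-2],[0,0,-2],[0,0,-2],[0,0,-1],[0,0,-1],[0,0,-1],[0,0,0],[0,0,0]], "yaw": [0,0,0,0,0,0,0,0]}}

```text
t: 7.42
ee_pos: [463.3, -99.7, 57.6]
orientation: [2.902, 1.202, 0.002]
ft_force: [1.7, -0.7, 3.4]
width: 0.4
grasp_force: 1.6
```

Emit:
{"fn": "play_rows", "kwargs": {"dp": [[0,0,-1],[0,0,-1],[0,0,0],[0,0,0]], "yaw": [0,0,0,0]}}

```text
t: 7.75
ee_pos: [463.3, -99.7, 56.1]
orientation: [2.902, 1.202, 0.002]
ft_force: [1.2, -0.3, 13.2]
width: 0.3
grasp_force: 6.3
```

Emit:
{"fn": "play_rows", "kwargs": {"dp": [[0,0,-0.7],[0,0,-0.7],[0,0,0],[0,0,0]], "yaw": [0,0,0,0]}}

```text
t: 8.08
ee_pos: [463.4, -99.7, 55.6]
orientation: [2.901, 1.202, 0.002]
ft_force: [-2.9, 0.4, 26.0]
width: 0.7
grasp_force: 13.2
```

The button is on its stop: about 5 mm of travel, then a steep rise in force. I release it and retreat.

Emit:
{"fn": "play_rows", "kwargs": {"dp": [[0,0,3],[0,0,10],[0,0,30],[0,0,40],[0,0,40],[0,0,20],[0,0,0],[0,0,0]], "yaw": [0,0,0,0,0,0,0,0]}}

```text
t: 8.75
ee_pos: [462.3, -99.4, 197.5]
orientation: [2.902, 1.202, 0.001]
ft_force: [0.2, -0.2, -0.4]
width: 0.3
grasp_force: 0.0
```

Run:
```python
from h import *
p,T=cam('wrist');save(p,'wrist4.png')
for k,z in(('dial_top',60),('dial_pointer',60),('button_top',61),('mug',43),('cover',43)):
    for d in models.landmark_of(p,k)[:1]: print(k,d['conf'],d['location'],world(p,T,*d['location'],z).round(1),world(p,T,*d['location']).round(1))
```

```text
dial_top 0.98 [367.1, 194.2] [ 518.6 -151.9   60. ] [ 518.6 -152.4   58.7]
dial_pointer 0.56 [401.2, 224.3] [ 522.1 -196.8   60. ] [ 522.1 -197.5   58.7]
button_top 0.92 [282.4, 200.0] [ 460.2 -100.8   61. ] [ 459.9 -101.1   59.6]
mug 0.61 [347.6, 299.5] [ 427.7 -231.4   43. ] [497.6 -88.  282.6]
cover 0.66 [363.3, 58.7] [595.4 -64.4  43. ] [590.1 -62.9  65.4]
```

View pics/wrist4.png

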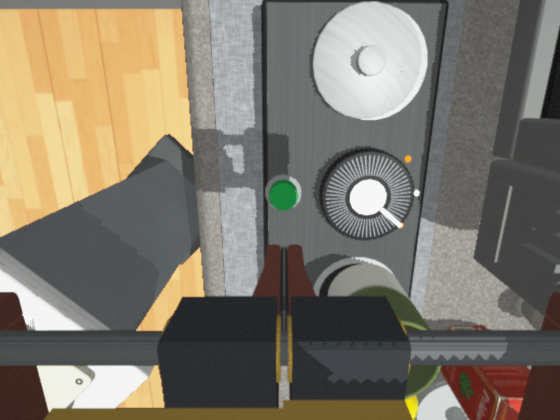

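The pointer is still at the right orange dot (401,224), the button at (283,195) is up again, and nothing has shifted.

```bash
python3 -c "
from workcell import ticket
print(ticket.close_job())"
```

```text
the job is handed in; nothing more can be done
None
```

The job is handed in: the dial is clicked in at the right orange dot on the mug's side, the start button was pressed right down and came up again, and in the last picture the mug and cover still stood where they were.

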